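# Unlock the curing jig and lift out the tray of resin coasters, level

### The arm

A 6-joint arm with a two-finger parallel gripper is mounted at the origin on the work surface. World frame = base frame: x ahead of the robot, y to its left, z up, the work surface at z = 0. Lengths are in mm, angles in rad, forces in N, time in s.
With the tool pointing down it reaches from about 275 to 975 mm from the base axis. Payload 8.4 kg.
Tool frame: the origin (TCP) lies at the very end of the fingers, on their centre line; the grasp point (between the pads) lies robot.pinch_z behind it (robot.pinch_z is the distance from the TCP to the grasp point, in mm); x points along the fingers, z is the direction in which the jaws open and shut, and the axes are right-handed (so a half turn about x gives the same grasp; the last joint's range is limited). The gripper opens to 92 mm and grips with 3 to 60 N. Pads are 20 mm wide; open, the fingers measure 128 mm over their backs; the gripper's body (75 mm by 189 mm) begins 69 mm behind the grasp point.
Start: joints at [1.161, 0.353, 1.633, -0, 1.155, -0.002], TCP at [247.868, 573.75, 214.583] pointing down, gripper open.
Joint ranges: [-2.63, 2.63], [-0.92, 2.1], [0.06, 2.66], [-1.3, 4.44], [0, 2.69], [-3.02, 3.02]. Speed limits (rad/s): [2.22, 2.22, 2.79, 3.14, 3.14, 3.14].

### API

Orientations are given as a unit quaternion [x, y, z, w].
In Python, from cell import robot, hand, ik, state, snapshot, workorder gives the robot as it stands. Calls block until the motion is done:
- robot.move_ptp(position, orientation): joint-space move of the TCP to a pose.
- robot.move_l(position, ori=None, v=150, until_force=None): straight line of the TCP; ori=None keeps the orientation; v is the mean speed in mm/s. With until_force (N) it stops when the force on the tool has changed by that much, and returns True; else False.
- robot.move_joints(angles): joint-space move.
- hand.command_gripper(opening, newtons=None): opening from 0.0 (shut) to 1.0 (fully open); newtons is the grip in N (None keeps the last); returns when the fingers have stopped.
- robot.wait(seconds).
- ik(position, orientation): joint angles nearest the present ones, or None.
- state(): the state.
- snapshot(name): name is "scene" or "top" or "wrist"; returns a dict with "image" (480x640x3 uint8, red, green, blue), "vfov" (degrees; the focal length in pixels is half the picture's height over the tangent of half this angle, whatever the lens; pixels are square), "cx", "cy" (the principal point, pixels), "R" (3x3) and "t" (3): a world point X has camera coordinates R X + t; the wrist camera has in their place "hand_eye" (4x4, takes a point from camera to tool coordinates, whose origin is the TCP and whose axes are the tool frame's). Camera axes: x right, y down, z forward; pixel columns grow to the right and rows downward; lengths in mm; the calibration is good to about 2 mm. A picture is of the moment at which its call begins: read the wrist's pose just before it. There is no depth.
A pose or a line that the arm cannot do raises robot.Unreachable and nothing moves.
- workorder.finish_job(): hands the job in, once; it reports no verdict.
The state is a dict: "t": time; "qpos": joint angles; "joint_velocities": joint speeds; "joint_efforts": joint torques, N m; "ee_pos": TCP position; "eef_rot": TCP orientation; "force": force on the tool from outside, world axes, zero at the start; "moment": the same for the moment, N m; "width": opening from 0.0 (shut) to 1.0 (fully open).
Only numpy, scipy, OpenCV 4.12 (cv2) and the standard library are available. Lean on these libraries where they do the work, as an engineer would, in place of code of your own. Each camera call takes 0.05 s, during which the arm holds its last target. There are 200 camera calls.

### The job

The white tray with two fresh resin coasters is locked down in the curing jig. Turn the lock knob clockwise until it clicks over and its red latch arm is clear of the tray, then take the tray by its wooden handle, lift it straight up out of the jig without tipping it or letting the coasters slide, and finish still holding it, steady and level, about 10 cm above its seat. Leave the cup, the petal tub, the pigment jar and the pack of sticks where they are.

Things in the scene. Friction and masses are not known exactly. Their poses are not given: they have to be found in the camera images.
- jig_seat (a point): Centre of the tray's seat on top of the fixed plywood curing jig, 20 mm above the table. Axes (jig frame): z up, x across the jig (180 mm wide), y along it towards the lock knob. The deck runs from y -135 to +205 mm. Low aluminium guides, 6 mm tall, stand round the seat with about 4 mm play to the tray.
- lock_knob (a joint): Lock knob angle, rad, growing clockwise seen from above, range 0 to 1.4; starts 0 to 0.2 (locked: red latch arm over the tray's rim, holding it down). Sprung detent: light to turn up to 0.6, then up to about 0.25 N m to the crest at 0.9; beyond it the knob springs on by itself to about 1.2 (unlocked, arm clear of the tray) and can be turned on to the stop at 1.4.
- lock_knob_grip (a point): On the knob's vertical axis at grip height, 71 mm above the table; jig frame x 0, y +155 mm. Turns with the knob (at joint 0 its axes are the jig's). Black grip bar: 14 mm thick (this x), 44 mm long (this y), 45 to 83 mm above the table. Red latch arm along this -y, tip 57 mm from the axis, top 45 mm above the table. A sprung brass plunger stands beyond it, up to 47 mm high.
- tray_grip (a point): Centre of the tray's wooden handle, 65 mm above the tray's underside (85 mm above the table at the start). Handle bar 14 mm thick (y), 92 mm long (x), 30 mm tall, on two thin posts at x +-36 mm. Axes are the tray's, z up, at the start about the jig's. White tray 130 (x) by 230 mm (y), floor 6 mm, rim 14 mm tall; with coasters 0.3 to 0.6 kg, balanced at the handle.
- tray: The tray itself; origin at the centre of its underside, same axes as tray_grip.
- spot_a (a point): Nominal place of coaster_a on the tray (tray frame y = -56 mm), 5 mm above the tray's floor.
- spot_b (a point): Nominal place of coaster_b on the tray (tray frame y = +56 mm), 5 mm above the tray's floor.
- coaster_a_center (a point): Centre of the loose amber round resin coaster, diameter 76 mm, 10 mm thick, lying on the tray within 6 mm of spot_a.
- coaster_b_center (a point): Centre of the loose pink round resin coaster, diameter 76 mm, 10 mm thick, lying on the tray within 6 mm of spot_b.
- jig: The fixed jig with its knob; origin on the table under the centre of the seat.
- paper_cup: White paper cup, loose, 74 mm wide at the rim, 85 mm tall, origin at its underside. Bystander.
- petal_tub: Clear tub of orange petals, loose, 100 mm wide, 45 mm tall, origin at its underside. Bystander.
- pigment_jar: Black pigment jar, loose, 60 mm wide, 45 mm tall, origin at its underside. Bystander.
- stick_pack: Flat pack of wooden stir sticks, loose, 140 x 63 x 8 mm, origin at its underside. Bystander.
Mind the look-alikes: they are no part of the job. What is shaped like the part that bears coaster_b_center but black or blue is not meant.

How it is judged (in metres and radians):
On the way, in this order (a step that is already met when the one before it is completed fails the run):
1. the lock knob is turned past its click (beyond 1.12 rad) while the tray still sits in the jig (value of joint lock_knob above 1.12 rad and z of tray in the frame of jig_seat below 0.015 m), for 0.2 s.
2. the tray is held by the gripper, lifted at least 60 mm clear of its seat (z of tray in the frame of jig_seat above 0.06 m and contact force between the fingers and tray above 1 N), for 0.2 s.
At the end, for the whole second after the job is handed in: Only the gripper carries the tray: underside 60 to 150 mm above its seat, within 60 mm of straight above it, tilted under 0.1 rad, still (under 0.03 m/s, 0.2 rad/s), touching no jig or bystander; both coasters within 20 mm of their spots; lock knob beyond 1.12 rad (all of step 2 and z of tray in the frame of jig_seat below 0.15 m and horizontal distance between tray and jig_seat below 0.06 m and angle between tray's own z axis and vertical below 0.1 rad and linear speed of tray below 0.03 m/s and angular speed of tray below 0.2 rad/s and contact force between tray and jig below 0.2 N and contact force between tray and paper_cup below 0.2 N and contact force between tray and petal_tub below 0.2 N and contact force between tray and pigment_jar below 0.2 N and contact force between tray and stick_pack below 0.2 N and distance between coaster_a_center and spot_a below 0.02 m and distance between coaster_b_center and spot_b below 0.02 m and value of joint lock_knob above 1.12 rad); the arm keeps its last pose, push and grip.
It fails at once if the tray is tipped by more than 0.25 rad (angle between tray's own z axis and vertical above 0.25 rad).
It fails at once if a coaster slides more than 25 mm from its spot (distance between coaster_a_center and spot_a above 0.025 m or distance between coaster_b_center and spot_b above 0.025 m).
It fails at once if the cup, the tub, the jar or the stick pack is moved by more than 30 mm or tipped over (distance of any of paper_cup, petal_tub, pigment_jar, stick_pack from where it was at the start of the episode above 0.03 m or angle between any of paper_cup, petal_tub, pigment_jar's own z axis and vertical above 0.5 rad).
It also fails if it takes over 48 s, if anything falls off the work surface, if the arm or the gripper's body presses on something with over 40 N, if the wrist force passes 120 N, or if a joint passes its speed limit or range.

## Working session

There is one attempt and no reset: what is moved stays moved. The work goes in short steps, each a Python script; the robot and the scene stay as the last script left them, time stands still between calls to the robot, and variables do not carry over. Pictures are saved under pics/ and viewed, about 8 in all and at most 12, crops included, and the job is handed in when it is done.

```bash
ls; mkdir -p pics; python3 - <<'E'
from cell import robot, hand, ik, state, snapshot, workorder
import cv2,pickle
d={}
for n in ("scene","top","wrist"):
    s=state(); k=snapshot(n); k["state"]=s; d[n]=k
    cv2.imwrite(f"pics/{n}0.png",k["image"][:,:,::-1])
    print(n,{a:b for a,b in k.items() if a not in("image","state")})
pickle.dump(d,open("d0.pkl","wb")); print(s, robot.pinch_z)
E
```

```text
pics
scene {'vfov': 52.35103551074813, 'cx': 322.7333310692805, 'cy': 244.67717340907038, 'R': array([[-0.54547045,  0.83798249, -0.01572704],
       [ 0.51886514,  0.32289121, -0.79153031],
       [-0.65821042, -0.43991661, -0.61092752]]), 't': array([ 341.1217509 , -232.72649028, 1407.46210421])}
top {'vfov': 51.336019272594235, 'cx': 321.51401347805194, 'cy': 240.54926904045345, 'R': array([[-0.00636077, -0.9999499 , -0.00772897],
       [-0.99144163,  0.00731414, -0.1303457 ],
       [ 0.1303957 ,  0.00683372, -0.99143848]]), 't': array([-25.77427649, 608.86514332, 904.37482704])}
wrist {'vfov': 66.01257435143437, 'cx': 321.9285314191672, 'cy': 235.39545005311606, 'hand_eye': array([[-5.76736376e-04, -2.85183267e-01,  9.58472833e-01,
        -1.70271795e+02],
       [-5.78721870e-04, -9.58472737e-01, -2.85183587e-01,
         8.20610965e+01],
       [ 9.99999666e-01, -7.19164939e-04,  3.87744299e-04,
         1.08763625e+00],
       [ 0.00000000e+00,  0.00000000e+00,  0.00000000e+00,
         1.00000000e+00]])}
{'t': 0.1, 'qpos': array([ 1.16059840e+00,  3.53587981e-01,  1.63405749e+00,  8.10217772e-07,
        1.15518933e+00, -2.38036910e-03]), 'joint_velocities': array([ 0.00052856, -0.00070063, -0.00104267,  0.00120922, -0.0015552 ,
        0.00189324]), 'joint_efforts': array([-4.34943067e-04, -5.94906378e+01, -3.34932017e+01,  6.96791592e-02,
        1.84718304e-02, -4.15915349e-05]), 'ee_pos': array([247.69078728, 573.3408924 , 213.93405579]), 'eef_rot': array([-0.38863189,  0.59125826,  0.38815164,  0.59052285]), 'force': array([ 0.59801077, -0.70034212, -0.84451871]), 'moment': array([-0.03806039, -0.00489905,  0.00251019]), 'width': 1.0024372518711977} 18.700000000000003
```

View pics/top0.png

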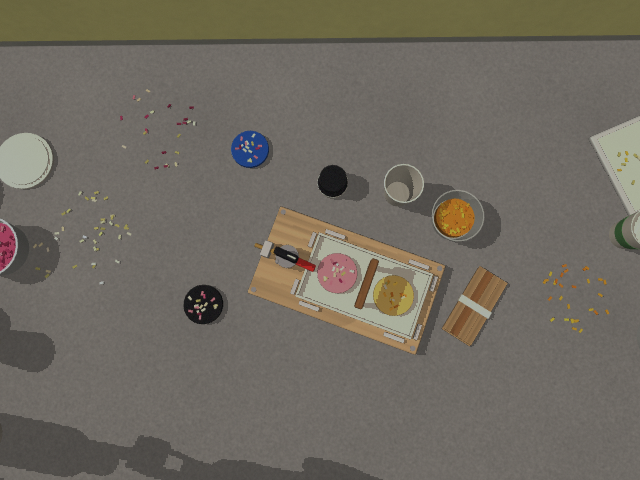

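View pics/scene0.png

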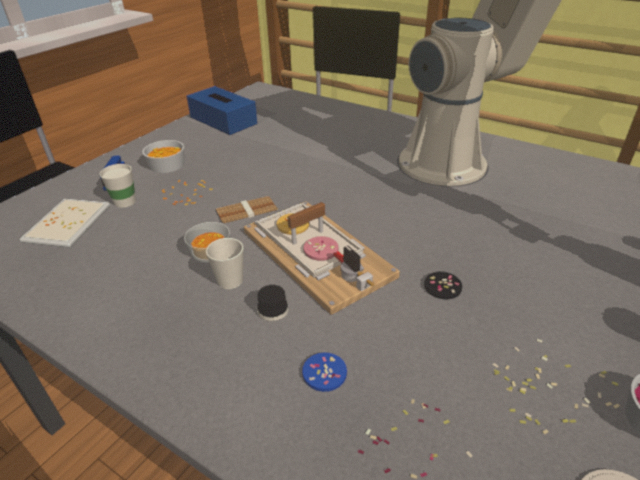

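Candidates: the coaster on the tray is pink at top (338,272); the look-alikes are black (203,304) and blue (250,149), both off the tray. The handle is the brown bar at (367,284), as distinct from the stick pack at (475,306). The knob is the black bar at (287,257), as distinct from the jar at (333,181). Next I'll measure these with masks and check them in one crop.

```bash
cat > h.py <<'E'
import numpy as np,cv2
from scipy.spatial.transform import Rotation as Rn
def cast(k,uv,z,st=None):
    """pixels -> world points on plane z"""
    uv=np.atleast_2d(np.float64(uv)); h=k["image"].shape[0]
    f=h/2/np.tan(np.radians(k["vfov"])/2)
    c=np.c_[(uv[:,0]-k["cx"])/f,(uv[:,1]-k["cy"])/f,np.ones(len(uv))]
    if "R" in k: R=k["R"].T; o=-R@k["t"]
    else:
        T=Rn.from_quat(st["eef_rot"]).as_matrix(); H=k["hand_eye"]
        R=T@H[:3,:3]; o=T@H[:3,3]+st["ee_pos"]
    d=c@R.T
    return (o+d*((z-o[2])/d[:,2])[:,None])[:,:2]
def rect(m,k,z,st=None):
    """largest blob -> (centre, (long,short), angle of long axis) on plane z"""
    c=max(cv2.findContours(m.astype(np.uint8),cv2.RETR_EXTERNAL,cv2.CHAIN_APPROX_NONE)[0],key=cv2.contourArea)
    p=cast(k,c[:,0],z,st).astype(np.float32); r=cv2.boxPoints(cv2.minAreaRect(p))
    e=[r[1]-r[0],r[2]-r[1]]; e.sort(key=np.linalg.norm); L=e[1]
    a=np.arctan2(L[1],L[0]); a=a if a>0 else a+np.pi
    return r.mean(0),(np.linalg.norm(e[1]),np.linalg.norm(e[0])),a
def down(a):
    """tool down, jaw (z) axis along world heading a"""
    z=np.array([np.cos(a),np.sin(a),0]); x=np.array([0,0,-1.]); return Rn.from_matrix(np.c_[x,np.cross(z,x),z]).as_quat()
E
python3 - <<'E'
from h import *
import pickle
d=pickle.load(open("d0.pkl","rb"));k=d["top"];im=k["image"];hsv=cv2.cvtColor(im,cv2.COLOR_RGB2HSV)
H,S,V=[hsv[...,i].astype(int) for i in range(3)]
for n,(u,v) in dict(ply=(270,280),ply2=(420,275),handle=(367,284),knob=(287,257),red=(306,265),table=(300,400),tray=(310,285)).items(): print(n,hsv[v,u])
box=np.zeros(H.shape,bool);box[195:365,240:450]=1
wood=box&(S>70)&(H>5)&(H<20)
full=cv2.morphologyEx((box&((S>60)|(V>150))).astype(np.uint8),cv2.MORPH_OPEN,np.ones((5,5)))
print("deck",rect(full,k,20))
hb=np.zeros_like(box);hb[250:318,345:388]=1
print("handle",rect(hb&(V<125)&(S>100),k,100))
kb=np.zeros_like(box);kb[238:278,268:320]=1
print("knob",rect(kb&(V<45),k,83)); print("red",rect(kb&((H<5)|(H>172))&(S>140),k,45))
vis=cv2.resize(im[190:370,235:475,::-1],None,fx=3,fy=3,interpolation=cv2.INTER_CUBIC);cv2.imwrite("pics/c1.png",vis)
E
```

```text
ply [ 16 112 162]
ply2 [ 35  28 173]
handle [ 14 150 119]
knob [143  35  29]
red [  1 198 121]
table [ 13  20 112]
tray [ 38  29 176]
deck (array([538.4883 , -74.35956], dtype=float32), (np.float32(342.82367), np.float32(179.3079)), np.float32(1.2132607))
handle (array([ 525.1322 , -108.09456], dtype=float32), (np.float32(90.35026), np.float32(14.043486)), np.float32(2.776797))
knob (array([578.0358  ,  34.333603], dtype=float32), (np.float32(45.301857), np.float32(15.153536)), np.float32(1.1460049))
red (array([5.6303052e+02, 3.4979773e-01], dtype=float32), (np.float32(36.11754), np.float32(13.274236)), np.float32(1.1452003))
```

View pics/c1.png

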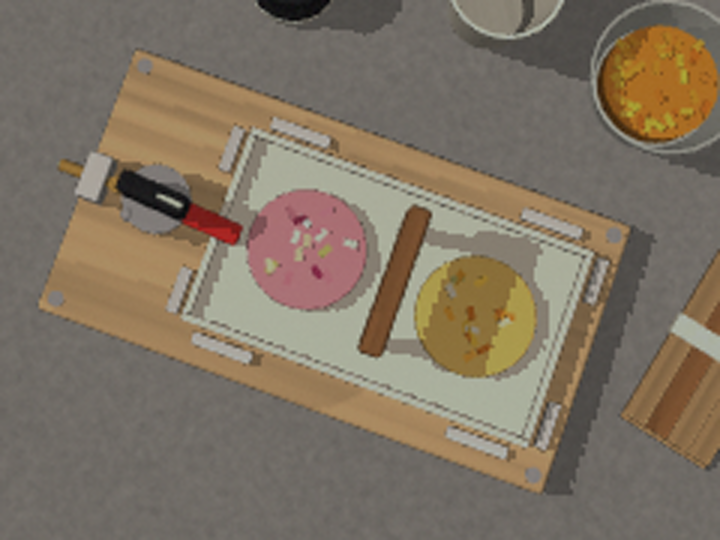

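The crop confirms the choices: pink coaster at (306,250), handle at (396,280) and black knob bar at (150,193), with the red arm over the rim at (212,224). The sizes fit (bar 45x15, handle 90x14, deck 343x179). The knob is at about 0.07 rad. I'll check both wrist options, then hover over the knob and look.

```bash
python3 - <<'E'
from h import *
from cell import *
K=np.array([579.,36.]);b=1.146
for s in (-1,1):
    for dz,da in ((150,0),(54,0),(54,-1.3)):
        print(s,dz,da,np.round(ik([*K,dz],down(b+s*np.pi/2+da)),2))
    print("h",np.round(ik([525.5,-107.8,66],down(1.21+(0 if s==1 else np.pi))),2))
q0=state()["qpos"]
s=min((-1,1),key=lambda s:abs(ik([*K,54],down(b+s*np.pi/2-.65))[5]))
print("use",s)
robot.move_ptp([*K,150],down(b+s*np.pi/2)); 
robot.wait(.3);st=state();k=snapshot("wrist");im=k["image"];cv2.imwrite("pics/w1.png",im[:,:,::-1])
import pickle;pickle.dump((k,st),open("w1.pkl","wb"));print(st["t"],st["ee_pos"],st["force"])
E
```

```text
-1 150 0 [ 0.06  0.35  1.79 -0.    1.    0.48]
-1 54 0 [ 0.06  0.48  1.85 -0.    0.81  0.48]
-1 54 -1.3 [ 0.06  0.48  1.85 -0.    0.81  1.78]
h [-0.21  0.41  1.94 -0.    0.79  1.73]
1 150 0 [ 0.06  0.35  1.79 -0.    1.   -2.66]
1 54 0 [ 0.06  0.48  1.85 -0.    0.81 -2.66]
1 54 -1.3 [ 0.06  0.48  1.85 -0.    0.81 -1.36]
h [-0.21  0.41  1.94 -0.    0.79 -1.42]
use -1
2.7167 [578.99758718  36.38318823 149.99235399] [ 0.49084962  0.31777035 -0.54225357]
```

View pics/w1.png

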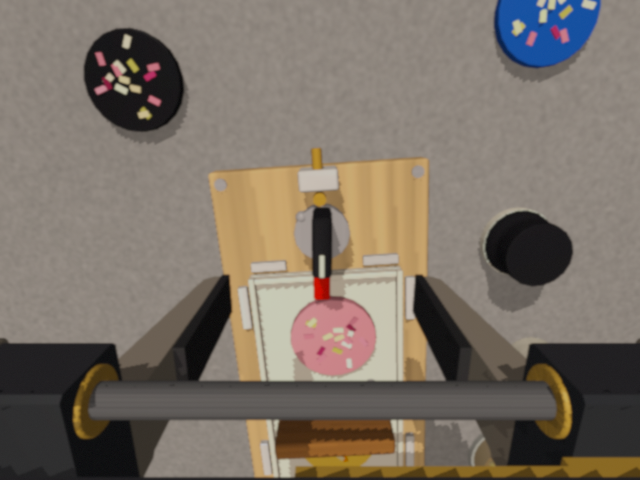

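The bar (columns 313-330, rows 208-277) lies midway between the fingers and is aligned with them. The jar at (530,247) is outside the fingers. Next: check the cast, descend, grip and turn.

```bash
python3 - <<'E'
from h import *
from cell import *
import pickle
k,st=pickle.load(open("w1.pkl","rb"))
V=cv2.cvtColor(k["image"],cv2.COLOR_RGB2HSV)[...,2]
m=np.zeros(V.shape,bool);m[195:285,300:345]=1
print("wrist knob",rect(m&(V<60),k,83,st))
K=np.array([579.,36.]);a=1.146-np.pi/2
print(robot.move_l([*K,54],v=60,until_force=8),state()["ee_pos"])
hand.command_gripper(0.0,50);st=state();print(st["width"]*92,st["force"],st["moment"])
for i in range(1,14):
    robot.move_l([*K,54],down(a-i*.1),v=60) if 0 else robot.move_ptp([*K,54],down(a-i*.1))
    st=state();print(i,round(st["t"],2),np.round(st["force"],1),np.round(st["moment"],2),round(st["width"]*92,1))
    if np.linalg.norm(st["force"])>50: print("stop");break
k=snapshot("scene");cv2.imwrite("pics/s2.png",cv2.resize(k["image"][170:310,220:420,::-1],None,fx=3.5,fy=3.5))
E
```

```text
wrist knob (array([580.36725 ,  42.473343], dtype=float32), (np.float32(48.085007), np.float32(12.202785)), np.float32(1.1391943))
False [579.24248865  36.01496349  54.34526616]
13.446176241955593 [-2.06054044  1.07468492  1.58544895] [0.16320841 0.4018737  0.04358714]
1 5.92 [-2.9  2.4  3.5] [ 0.2   0.63 -0.04] 13.6
2 6.17 [-3.8  2.2  3.6] [0.4  0.82 0.02] 14.0
3 6.42 [-4.9  2.9  5.1] [ 0.45  0.89 -0.05] 13.2
4 6.67 [-4.6  2.9  3.2] [ 0.6   0.96 -0.01] 13.8
5 6.92 [-4.7  3.1  4.4] [ 0.62  1.   -0.02] 13.6
6 7.17 [-6.   3.4  4.8] [0.61 0.98 0.12] 13.6
7 7.42 [-5.   3.7  4.8] [0.75 1.02 0.1 ] 13.8
8 7.67 [-4.9  4.1  4.8] [0.77 1.11 0.01] 13.4
9 7.92 [-4.9  4.1  3.6] [ 0.74  1.09 -0.15] 13.9
10 8.18 [-4.7  3.7  5.6] [ 0.91  1.1  -0.23] 13.6
11 8.43 [-5.   4.9  4.7] [ 0.98  1.13 -0.17] 13.9
12 8.68 [-5.9  5.9  5.6] [1.04 1.09 0.04] 13.7
13 8.93 [-5.3  6.5  4.9] [ 1.17  1.06 -0.03] 14.0
```

View pics/s2.png

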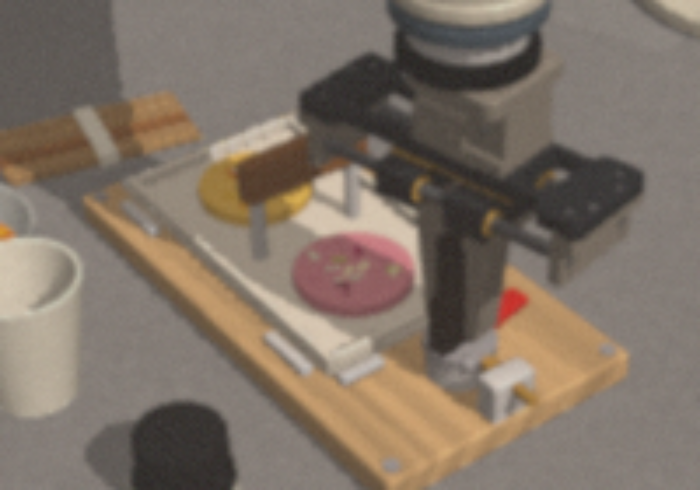

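The torque crossed zero and reversed past about 0.9-1.0, which is the detent, and the red arm (512,307) now points away from the tray. I'll release, rise and check the latch and handle from above.

```bash
python3 - <<'E'
from h import *
from cell import *
hand.command_gripper(1.0)
p=state()["ee_pos"];robot.move_l([p[0],p[1],160],v=100)
robot.move_ptp([525.3,-107.9,150],down(1.206+np.pi));robot.wait(.3)
k=snapshot("top");im=k["image"];hsv=cv2.cvtColor(im,cv2.COLOR_RGB2HSV);H,S,V=[hsv[...,i].astype(int) for i in range(3)]
m=np.zeros(H.shape,bool);m[230:300,260:320]=1
r=rect(m&((H<5)|(H>172))&(S>140),k,45);print("red",r,"knob angle",1.213-(r[2]))
st=state();w=snapshot("wrist")
hs=cv2.cvtColor(w["image"],cv2.COLOR_RGB2HSV)
a=cv2.resize(im[190:370,235:475,::-1],(640,480));cv2.imwrite("pics/v3.png",cv2.resize(np.hstack([a,w["image"][:,:,::-1]]),(800,300)))
import pickle;pickle.dump((w,st),open("w3.pkl","wb"));print(st["t"],st["qpos"],st["ee_pos"])
E
```

```text
red (array([541.1046  ,  41.242172], dtype=float32), (np.float32(35.508774), np.float32(13.709429)), np.float32(3.0019176)) knob angle -1.7889175
12.4083 [-2.03713942e-01  2.90670699e-01  1.88409818e+00  9.52346726e-05
  9.66736032e-01  1.73023542e+00] [ 525.6902997  -107.03641245  149.9995122 ]
```

View pics/v3.png

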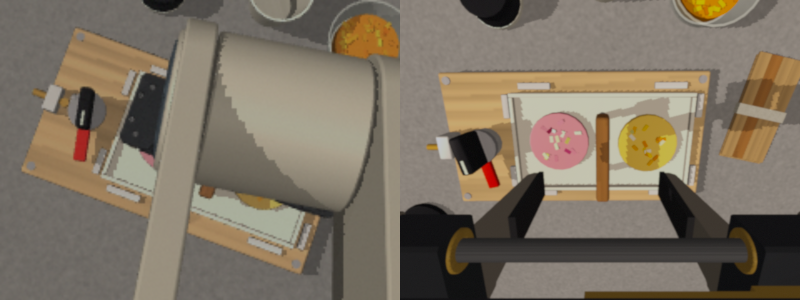

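The latch is clear: the red arm swung to 1.35 rad. The handle sits midway between the fingers in the wrist view, and the coasters haven't moved. Next: grip and lift slowly.

```bash
python3 - <<'E'
from h import *
from cell import *
P=[525.3,-107.9]
print(robot.move_l([*P,66],v=60,until_force=8),state()["ee_pos"])
hand.command_gripper(0.0,10);robot.wait(.2);print(state()["width"]*92,state()["force"])
hand.command_gripper(0.0,50);robot.wait(.3);st=state();print(st["width"]*92,st["force"],st["moment"])
for z in (72,90,115,140,166):
    robot.move_l([*P,z],v=20 if z<80 else 30)
    st=state();print(z,round(st["t"],1),np.round(st["force"],1),np.round(st["moment"],2),round(st["width"]*92,1))
    if abs(st["force"]).max()>25: print("stop");break
robot.wait(.5);s=snapshot("scene")["image"];w=snapshot("wrist")["image"]
cv2.imwrite("pics/v4.png",np.hstack([cv2.resize(s[150:320,200:420],(400,300)),cv2.resize(w,(400,300))])[:,:,::-1])
E
```

```text
False [ 525.58054867 -107.96411925   66.3514194 ]
14.005097098915689 [ 0.2596839   0.11161406 -0.57385652]
13.637672585388893 [ 0.2041115  -1.14699491 -0.40723012] [-0.04980386  0.23645104  0.14881906]
72 16.3 [-0.  -0.2 -4. ] [ 0.05  0.15 -0.05] 13.3
90 17.1 [-0.  -0.  -4.1] [ 0.02  0.2  -0.  ] 13.9
115 18.1 [-0.5 -0.2 -4.4] [0.02 0.19 0.02] 13.9
140 19.1 [ 0.6 -0.9 -4.2] [ 0.03  0.14 -0.03] 14.1
166 20.1 [-0.7  0.1 -3.2] [ 0.01  0.13 -0.02] 13.6
```

View pics/v4.png

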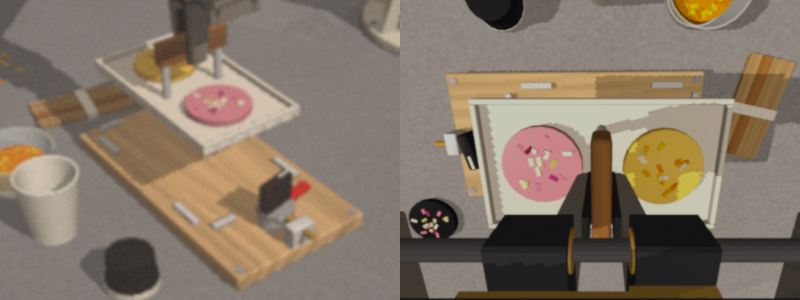

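The tray hangs level about 100 mm up. Both coasters are in place, the knob is unlocked with its red arm clear, and the bystanders haven't moved. Handing in.

```bash
python3 - <<'E'
from cell import *
robot.wait(.5);s=state();print(s["t"],s["ee_pos"],s["force"],abs(s["joint_velocities"]).max(),s["width"]*92)
print(workorder.finish_job())
E
```

```text
21.1667 [ 525.28833251 -107.89494208  165.99539544] [ 0.02312057 -0.3507009  -3.83603405] 0.0016457447328156395 13.811645418045549
the job is handed in; nothing more can be done
None
```

The tray is unlocked, lifted straight up and still held about 100 mm above its seat. I handed the job in at 21 s; no verdict was reported.

- **Knob:** I turned it clockwise past its click. The torque reversed, and afterwards the red arm measured about 1.35 rad, clear of the tray.
- **Lift:** I gripped the tray by its wooden handle at 50 N and raised it 100 mm at 20–30 mm/s.
- **Last checks:** The grip was steady on the 14 mm handle, with a load of about 4 N (0.4 kg) and the arm still. In the pictures the tray looked level, the coasters looked in place and the bystanders unmoved; I judged these by eye and did not measure them.
- **Disagreement:** The wrist camera put the knob centre about 6 mm further along the bar than the top camera did. I used the top camera's value, and the grip and turn went through without trouble.

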